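Slide a finished jigsaw strip out of the puzzle board and onto the gluing stand

ROBOT

A 6-joint arm with a two-finger parallel gripper is mounted at the origin on the work surface. World frame = base frame: x ahead of the robot, y to its left, z up, the work surface at z = 0. Lengths are in m, angles in rad, forces in N, time in s.
With the tool pointing down it reaches from about 0.375 to 0.9 m from the base axis. Payload 3.1 kg.
Tool frame: the origin (TCP) lies between the finger pads; the fingertips stand 17 mm ahead of it and the grasp point (between the pads) lies 2 mm behind it (robot.nose_length is the distance from the TCP to the fingertips, in m); z points along the fingers, y is the line along which they close (so a half turn about z gives the same grasp; the last joint's range is limited). The gripper opens to 87 mm and grips with 3 to 60 N. Pads are 19 mm wide; open, the fingers measure 117 mm over their backs; the gripper's body (75 mm by 190 mm) begins 51 mm behind the grasp point.
Start: joints at [-1.284, 0.527, 1.433, -0, 1.181, -0.178], TCP at [0.28, -0.559, 0.24] pointing down, gripper open.
Joint ranges: [-3.08, 3.08], [-0.75, 2.2], [0.22, 2.44], [-1.43, 4.57], [0, 2.65], [-2.85, 2.85]. Speed limits (rad/s): [2.79, 2.79, 3.14, 3.14, 3.14, 3.14].

INTERFACE

Orientations are given as a unit quaternion [x, y, z, w].
In Python, from rig import robot, cams gives the robot as it stands.
- The arm moves only by the shell command python3 -m pendant 'ROWS' [FORCE]. ROWS is JSON, a list of rows, each an object with "jaw": the opening, from 0 (shut) to 1 (fully open); "linear": the shift along the tool's x, y, z in cm, a list of three; "twist": the turn about the tool's z in degrees. A call has 1 to 12 rows; each row shifts and turns the commanded pose from where the row before left it, along the tool's axes as they then stand; what a row does not reach is not made up. A row lasts 1/12 s, in which the tool goes at most 41.7 mm and 7.16 degrees, less where a joint would pass 70% of its speed; a pose out of reach is approached as far as the arm can. A call is refused whole if a number of a shift passes 4.17 or a number of a turn 7.16, either way. A call with a gripper value outside its range is refused whole. The fingers move at their own pace and stop on an object; FORCE is the grip in N (left out, the last holds). Time passes only in rows, so rows that do not move let the fingers close. It gives the time, the measured TCP pose, the force, the opening and the grip force at its end, in the units of the state.
- robot.get_obs(): the state, without advancing time (a new reading comes with each control period).
- cams.camera(name): name is "side" or "top" or "wrist"; returns a dict with "color" (384x512x3 uint8, blue, green, red), "depth" (384x512 float32, m along the optical axis (not along the pixel's ray), 0 where there is no reading), "fov_y" (degrees; the focal length in pixels is half the picture's height over the tangent of half this angle, whatever the lens; pixels are square), "cx", "cy" (the principal point, pixels), "k1" (the pictures are not rectified: a ray, as slopes to the right and down, at radius r is drawn at 1 + k1 r^2 times it, then the intrinsics apply), "view" (4x4, takes a point from world to camera coordinates). Camera axes: x right, y down, z forward; pixel columns grow to the right and rows downward; lengths in m; the calibration is good to about 2 mm. A picture is of the moment at which its call begins.
- robot.hand_in(): hands the job in; it is judged then, once.
The state is a dict: "time": time; "q": joint angles; "joint_velocities": joint speeds; "joint_torque": joint torques, N m; "position": TCP position; "tool_rot": TCP orientation; "ft_force": force on the tool from outside, world axes, zero at the start; "moment": the same for the moment, N m; "grip_width": finger opening in m; "grip_force": force on a finger pad.
Only numpy, scipy, OpenCV 4.12 (cv2) and the standard library are available. Lean on these libraries where they do the work, as an engineer would, in place of code of your own. Each camera call takes 0.05 s, during which the arm holds its last target. There are 200 camera calls.

TASK

The finished jigsaw strip lies sunk flush in the bay of the grey puzzle board: press lightly on its top and slide it out over the board's open edge until its end overhangs enough to pinch, while the rest still lies flat in the bay. Then pick it up by that end without dropping it or tipping it up, lay it flat, picture up, lengthwise and centred on the narrow rest of the wooden gluing stand, and push it fully home against the stand's end stop. The glue is fresh, so never press or push it against the board or the stand with more than about 25 N; leave the mug, sorting tray and glue jar alone, let go and move clear.

Things in the scene. Friction and masses are not known exactly. Their poses are not given: they have to be found in the camera images.
- board: Grey felt-covered puzzle board, fixed block 300 (x) x 280 (y) x 50 mm high; origin: centre of its underside. A straight bay 68 mm wide (x), 8 mm deep, floor 42 mm above the table, runs along its y axis at x = 0 from the -y edge (y = -140 mm, open) 152 mm inward (closed end). Turned by up to 0.3 rad; -y faces the stand's side of the table.
- bay_mouth (a point): Middle of the bay's open mouth: on the bay floor, at the board's -y edge (board frame 0, -140, 42 mm); axes as the board's, so -y points out of the bay, away from the board. The floor under the strip is hard: a press builds up within a fraction of a millimetre, so feel down slowly (about 6 mm/s).
- strip: Finished jigsaw strip: rigid slab, picture on top, 64 (x) x 140 (y) x 8 mm, 80 to 150 g; origin: centre of its underside. At first flat in the bay, top flush with the board, y axis along the bay, 2 mm play each side, -y end 1 to 9 mm inside the edge. Friction on board and stand about 0.3, far more under the fingertips: closed tips pressing 4 to 10 N drag it. Tips off beyond 70 mm overhang.
- strip_front (a point): Middle of the strip's -y end face (the end at the bay mouth), at half thickness, 70 mm from its origin; axes as the strip's.
- stand: Wooden gluing stand, fixed: base plate 100 (x) x 200 (y) x 8 mm; on it a rest 46 (x) x 140 (y) mm, its flat top 40 mm above the table (narrower than the strip, so fingers pass down either side); at the rest's -y end an end stop 30 mm wide (x), 14 mm thick, rising 18 mm above the rest's top. Origin: centre of its underside. Turned by up to 0.35 rad.
- rest_centre (a point): Centre of the rest's top face (stand frame 0, 0, 40 mm); axes as the stand's. The strip, centred and fully home, has its origin here.
- stop_face (a point): Middle of the stop's face that the strip is pushed against (stand frame 0, -70, 49 mm); axes as the stand's: the strip is pushed in the stand's -y direction to meet it.
- mug: White ceramic mug, 80 mm across, 90 mm high, origin: centre of its underside. Bystander.
- sorting_tray: Low grey sorting tray of puzzle pieces, 90 (x) x 120 (y) x 22 mm, origin: centre of its underside. Bystander.
- glue_jar: White jar, 56 mm across, 75 mm high, origin: centre of its underside. Bystander.
Mind the look-alikes: they are no part of the job. Leave any green look-alike of the stand alone.

How it is judged:
On the way, in this order (a step that is already met when the one before it is completed fails the run):
1. the strip, flat and resting in the bay, overhangs the board's open edge by 18 to 68 mm (y of strip_front in the frame of bay_mouth between -0.068 and -0.018 m and z of strip in the frame of bay_mouth below 0.003 m and angle between strip's own z axis and vertical below 0.05 rad), for 0.2 s.
2. the strip is held in the fingers, lifted clear of the board (z of strip in the frame of bay_mouth above 0.025 m and contact force between the fingers and strip above 1 N and contact force between strip and board below 0.1 N), for 0.2 s.
At the end, for the whole second after the job is handed in: The strip lies flat and at rest on the stand's rest, picture up, home against the stop (gap under 3 mm), centred across the rest within 10 mm, lengthwise within 0.1 rad, released (y of strip in the frame of rest_centre between -0.004 and 0.003 m and x of strip in the frame of rest_centre between -0.01 and 0.01 m and z of strip in the frame of rest_centre between -0.003 and 0.004 m and angle between strip's own z axis and vertical below 0.05 rad and angle between the y axis of strip and the y axis of stand, either way round below 0.1 rad and linear speed of strip below 0.01 m/s and contact force between the fingers and strip below 0.1 N); the robot touches nothing.
It fails at once if the strip is pressed or pushed against the board with more than 25 N (contact force between strip and board above 25 N).
It fails at once if the strip is pressed or pushed against the stand with more than 25 N (contact force between strip and stand above 25 N).
It fails at once if the strip falls off the board or the stand (height (world z) of strip below 0.03 m).
It fails at once if the strip is tipped up by more than 0.9 rad (angle between strip's own z axis and vertical above 0.9 rad).
It fails at once if a bystander (mug, sorting tray, glue jar) is moved by more than 20 mm (distance of any of mug, sorting_tray, glue_jar from where it was at the start of the episode above 0.02 m).
It also fails if it takes over 66 s, if anything falls off the work surface, if the arm or the gripper's body presses on something with over 40 N, if the wrist force passes 120 N, or if a joint passes its speed limit or range.

## Working session

There is one attempt and no reset: what is moved stays moved. The work goes in short steps, Python scripts to look and compute and a shell command to move; the robot and the scene stay as the last step left them, time stands still between calls to the robot, and variables do not carry over. Pictures are saved under pics/ and viewed, at most 10 in all, crops included, and the job is handed in when it is done.

```bash
mkdir -p pics; ls
cat > h.py <<'E'
import numpy as np, cv2
from rig import robot, cams
def K(c):
    f=c["color"].shape[0]/2/np.tan(np.radians(c["fov_y"])/2)
    return f
def cloud(c):
    f=K(c); h,w=c["depth"].shape
    Km=np.array([[f,0,c["cx"]],[0,f,c["cy"]],[0,0,1.]])
    uv=np.stack(np.meshgrid(np.arange(w),np.arange(h)),-1).reshape(-1,1,2).astype(np.float64)
    n=cv2.undistortPoints(uv,Km,np.array([c["k1"],0,0,0,0.])).reshape(h,w,2)
    d=c["depth"].astype(float)
    P=np.dstack([n[...,0]*d,n[...,1]*d,d,np.ones_like(d)])
    T=np.linalg.inv(np.array(c["view"]))
    return (P@T.T)[...,:3]
E
python3 - <<'E'
from h import *
o=robot.get_obs(); print({k:np.round(v,3) for k,v in o.items()})
for n in("top","side"):
    c=cams.camera(n); cv2.imwrite(f"pics/{n}0.png",c["color"]); np.savez(f"{n}0.npz",P=cloud(c),c=c["color"])
    print(n,c["fov_y"],c["k1"],np.round(c["view"],3).tolist())
E
```

```text
pics
{'time': np.float64(0.0), 'q': array([-1.285,  0.528,  1.434, -0.   ,  1.181, -0.178]), 'joint_velocities': array([ 0.   ,  0.001, -0.001,  0.002,  0.002, -0.002]), 'joint_torque': array([ -0.   , -44.004, -17.659,   0.063,   0.058,  -0.   ]), 'position': array([ 0.28 , -0.558,  0.239]), 'tool_rot': array([ 0.973,  0.23 , -0.   , -0.001]), 'ft_force': array([0.785, 0.946, 0.158]), 'moment': array([-0.014,  0.014,  0.021]), 'grip_force': np.float64(0.0), 'grip_width': np.float64(0.087)}
top 42.754613777009304 -0.10266882859354715 [[-0.001, -1.0, -0.011, 0.017], [-0.988, 0.003, -0.153, 0.483], [0.153, 0.011, -0.988, 1.137], [0.0, 0.0, 0.0, 1.0]]
side 50.087132690276356 -0.011158423627652295 [[-0.998, -0.056, 0.01, 0.498], [-0.038, 0.528, -0.849, 0.07], [0.043, -0.848, -0.529, 0.919], [0.0, 0.0, 0.0, 1.0]]
```

View pics/top0.png

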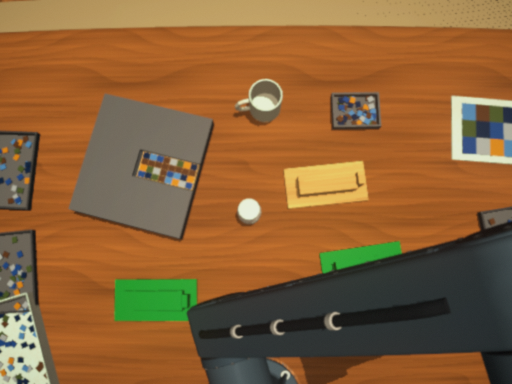

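View pics/side0.png

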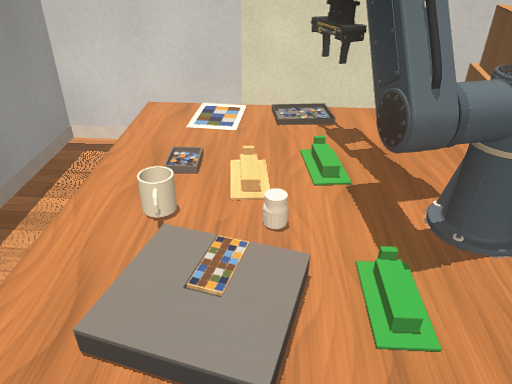

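The top view shows the board at about (145,167) with the strip at (167,169). Its open edge faces right (-y). The wooden stand is at (326,185) with its stop at the right end (about 361,180). The jar is at (249,211), the mug at (264,101), the tray at (356,111). The side view agrees.

```bash
cat > meas.py <<'E'
from h import *
def rect(m,P,label):
    m=m.astype(np.uint8); n,l,s,ce=cv2.connectedComponentsWithStats(m); k=1+s[1:,4].argmax(); q=P[l==k]
    r=cv2.minAreaRect((q[:,:2]*1000).astype(np.float32)); print(label,np.round(r[0],1),np.round(r[1],1),"ang",round(r[2],2),"z",np.round(np.median(q[:,2])*1000,1),len(q)); return r
E
python3 - <<'E'
from meas import *
for n in("top","side"):
    d=np.load(n+"0.npz"); P,c=d["P"],d["c"]; hsv=cv2.cvtColor(c,cv2.COLOR_BGR2HSV)
    X,Y,Z=P[...,0],P[...,1],P[...,2]
    b=(Z>.043)&(Z<.058)&(Y>.1)&(Y<.52)&(X>.3)&(X<.8)
    rect(b,P,n+" board")
    rect(cv2.morphologyEx((b&(hsv[...,1]>70)).astype(np.uint8),cv2.MORPH_CLOSE,np.ones((7,7))),P,n+" strip")
    w=(X>.4)&(X<.7)&(Y>-.3)&(Y<-.02)
    rect(w&(Z>.034)&(Z<.045),P,n+" rest")
    rect(w&(Z>.053)&(Z<.065),P,n+" stop")
    rect(w&(Z>.004)&(Z<.07),P,n+" stand all")
    rect((Z>.06)&(Z<.085)&(X>.4)&(X<.6)&(Y>0)&(Y<.15),P,n+" jar")
    rect((Z>.03)&(Z<.1)&(X>.6)&(X<.9)&(Y>-.05)&(Y<.15),P,n+" mug")
E
```

```text
top board [564.8 280. ] [283.9 301.9] ang 75.5 z 50.5 13733
top strip [473.5 121.5] [397.9 117.8] ang 51.41 z 50.6 1636
top rest [ 519.6 -170.9] [ 47.1 142.9] ang 5.67 z 40.8 1105
top stop [ 526.8 -248. ] [29.3 15.4] ang 7.43 z 58.7 83
top stand all [ 521.2 -170.5] [116.  208.5] ang 6.28 z 11.2 3249
top jar [450.  22.] [41.6 49.1] ang 89.83 z 75.6 345
top mug [723.3  -7.2] [100.1  81.9] ang 71.46 z 69.4 679
side board [564.3 279.6] [283.9 301.7] ang 75.39 z 49.9 23969
side strip [531.8 453.5] [113.4 638.5] ang 2.64 z 50.0 2124
side rest [ 517.6 -170.1] [ 45.3 146.1] ang 4.66 z 40.1 513
side stop [ 525.9 -244.8] [30.5 16.4] ang 1.73 z 57.4 46
side stand all [ 517.6 -169. ] [ 97.9 203.1] ang 5.85 z 9.4 1609
side jar [448.9  24. ] [47.8 47.2] ang 0.76 z 74.1 331
side mug [724.1  -5.4] [101.8  80.7] ang 71.66 z 67.1 1071
```

Board centre is (564.5, 279.8) mm with yaw -14.5°. The rest is at (519, -170.5) with yaw +5.5°. The sizes and heights match the given ones. Next I move over the strip's rear half with the jaw shut.

```bash
python3 -m pendant '[{"jaw":0,"linear":[0,0,0],"twist":-7},{"jaw":0,"linear":[0,0,0],"twist":-7},{"jaw":0,"linear":[0,0,0],"twist":-7},{"jaw":0,"linear":[0,0,0],"twist":-7},{"jaw":0,"linear":[0,0,0],"twist":-7},{"jaw":0,"linear":[0,0,0],"twist":-7},{"jaw":0,"linear":[0,0,0],"twist":-6.9},{"jaw":0,"linear":[4,0.3,0],"twist":0},{"jaw":0,"linear":[4,0.3,0],"twist":0},{"jaw":0,"linear":[4,0.3,0],"twist":0},{"jaw":0,"linear":[4,0.3,0],"twist":0},{"jaw":0,"linear":[4,0.3,0],"twist":0}]' 20
python3 -m pendant '[{"jaw":0,"linear":[4,0.3,0],"twist":0},{"jaw":0,"linear":[4,0.3,0],"twist":0},{"jaw":0,"linear":[4,0.3,0],"twist":0},{"jaw":0,"linear":[4,0.3,0],"twist":0},{"jaw":0,"linear":[4,0.3,0],"twist":0},{"jaw":0,"linear":[4,0.3,0],"twist":0},{"jaw":0,"linear":[4,0.3,0],"twist":0},{"jaw":0,"linear":[4,0.3,0],"twist":0},{"jaw":0,"linear":[4,0.3,0],"twist":0},{"jaw":0,"linear":[4,0.3,0],"twist":0},{"jaw":0,"linear":[4,0.3,0],"twist":0},{"jaw":0,"linear":[0,0,0],"twist":0}]'
python3 - <<'E'
from h import *
o=robot.get_obs(); print({k:np.round(v,3) for k,v in o.items()})
c=cams.camera("wrist"); cv2.imwrite("pics/w1.png",c["color"]); np.savez("w1.npz",P=cloud(c),c=c["color"])
E
```

```text
time: 1.1
position: [0.3447, -0.3667, 0.2391]
tool_rot: [0.791, 0.612, 0.0, -0.0]
ft_force: [1.6, -0.7, 0.1]
grip_width: 0.0151
grip_force: 0.0
time: 2.1
position: [0.4879, 0.0551, 0.2396]
tool_rot: [0.788, 0.615, 0.002, -0.0]
ft_force: [0.5, -1.0, -0.6]
grip_width: 0.0005
grip_force: 0.0
{'time': np.float64(2.1), 'q': array([-0.117,  0.347,  1.763,  0.004,  1.03 ,  0.127]), 'joint_velocities': array([-0.099, -0.013,  0.042, -0.087,  0.007, -0.096]), 'joint_torque': array([  1.884, -33.082, -15.435,   0.378,   0.05 ,   0.432]), 'position': array([0.488, 0.055, 0.24 ]), 'tool_rot': array([ 0.788,  0.615,  0.002, -0.   ]), 'ft_force': array([ 0.55 , -1.002, -0.612]), 'moment': array([-0.053, -0.075, -0.023]), 'grip_force': np.float64(0.0), 'grip_width': np.float64(0.0)}
```

View pics/w1.png

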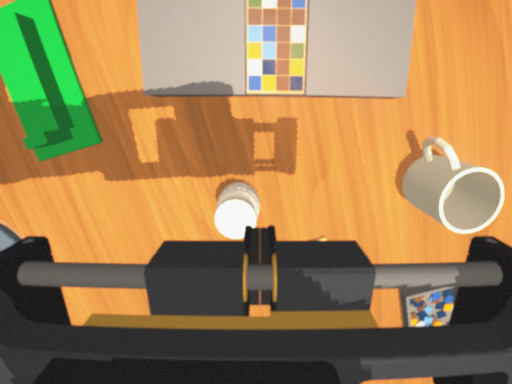

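The wrist view shows the board's open edge at row 96, spanning columns 143–406, and the strip's front end at row 93, columns 246–306. I measure from this.

Run:
```python
from h import *
d=np.load("w1.npz");P,c=d["P"],d["c"];X=P[...,2]
y=np.array([.25,.968]);xx=np.array([.968,-.25]);C=np.array([.5645,.2798])
for r in(20,85,90):
    print(r,[(u,np.round(P[r,u]*1000,1).tolist()) for u in(200,246,276,306,350)])
hsv=cv2.cvtColor(c,cv2.COLOR_BGR2HSV)
B=(P[...,2]>.04)&(P[...,2]<.06)&(np.arange(384)[:,None]<110)
q=P[B][:,:2]-C; by=q@y; bx=q@xx; print("board bx range",bx.min(),bx.max(),"by min",by.min())
e=[]
for u in range(160,400,4):
    v=np.where(B[:,u])[0].max(); e.append(P[v,u,:2])
e=np.array(e); f=np.polyfit(e[:,0],e[:,1],1); print("edge yaw deg",np.degrees(np.arctan(f[0])), "edge mid y' ", np.median((e-C)@y))
S=B&(hsv[...,1]>60); S=cv2.morphologyEx(S.astype(np.uint8),cv2.MORPH_OPEN,np.ones((3,3)))>0
s=P[S][:,:2]-C; print("strip bx",np.percentile(s@xx,[1,50,99]),"by front",np.percentile(s@y,[0,1,2]))
o=robot.get_obs();p=o["position"];t=C+y*-.03+0*xx; from scipy.spatial.transform import Rotation as R
Rm=R.from_quat(o["tool_rot"]).as_matrix();print(Rm.round(3).tolist(),"move cm",Rm.T@np.array([*(t-p[:2]),0.070+.017-p[2]])*100)
```

```text
20 [(200, [467.5, 240.2, 49.5]), (246, [515.2, 228.1, 48.1]), (276, [546.1, 219.7, 50.7]), (306, [577.5, 212.4, 49.7]), (350, [623.9, 201.9, 49.4])]
85 [(200, [448.4, 176.1, 50.0]), (246, [498.2, 164.0, 41.5]), (276, [531.0, 155.2, 49.2]), (306, [563.7, 147.2, 49.0]), (350, [612.3, 135.6, 48.8])]
90 [(200, [446.8, 171.0, 50.0]), (246, [496.8, 158.7, 41.1]), (276, [529.7, 149.9, 49.4]), (306, [562.7, 141.9, 48.9]), (350, [611.6, 130.3, 48.2])]
board bx range -0.3319322787717156 0.1486318814345559 by min -0.15289240680045746
edge yaw deg -14.407117658895412 edge mid y'  -0.13873734163230977
strip bx [-0.03469294  0.00261288  0.03159937] by front [-0.13925205 -0.13789155 -0.13727761]
[[0.243, 0.97, 0.0], [0.97, -0.243, 0.0], [0.0, -0.0, -1.0]] move cm [20.93730268  1.97090026 15.24087615]
```

```bash
python3 -m pendant '[{"jaw":0,"linear":[3.5,0.33,1],"twist":0.3},{"jaw":0,"linear":[3.5,0.33,1],"twist":0},{"jaw":0,"linear":[3.5,0.33,2],"twist":0},{"jaw":0,"linear":[3.5,0.33,2],"twist":0},{"jaw":0,"linear":[3.5,0.33,2],"twist":0},{"jaw":0,"linear":[3.4,0.33,3],"twist":0},{"jaw":0,"linear":[0,0,3],"twist":0},{"jaw":0,"linear":[0,0,1.7],"twist":0},{"jaw":0,"linear":[0,0,0.5],"twist":0},{"jaw":0,"linear":[0,0,0],"twist":0},{"jaw":0,"linear":[0,0,0],"twist":0},{"jaw":0,"linear":[0,0,0],"twist":0}]'
```

```text
time: 3.15
position: [0.5591, 0.2428, 0.0816]
tool_rot: [0.793, 0.61, 0.001, 0.001]
ft_force: [0.3, 0.1, -0.2]
grip_width: 0.0004
grip_force: 0.0
```

```bash
python3 -m pendant '[{"jaw":0,"linear":[0.3,-0.3,0.4],"twist":-0.4},{"jaw":0,"linear":[0.3,0,0.4],"twist":0},{"jaw":0,"linear":[0,0,0.3],"twist":0},{"jaw":0,"linear":[0,0,0.05],"twist":0},{"jaw":0,"linear":[0,0,0.05],"twist":0},{"jaw":0,"linear":[0,0,0],"twist":0}]'
```

```text
time: 3.65
position: [0.5563, 0.2501, 0.0679]
tool_rot: [0.79, 0.613, -0.0, -0.0]
ft_force: [0.5, -0.2, -0.0]
grip_width: 0.0006
grip_force: 0.0
```

```bash
for i in 1; do python3 -m pendant '[{"jaw":0,"linear":[0,0,0.05],"twist":0},{"jaw":0,"linear":[0,0,0.05],"twist":0},{"jaw":0,"linear":[0,0,0],"twist":0}]'; done
```

```text
time: 3.9
position: [0.5565, 0.2501, 0.0675]
tool_rot: [0.79, 0.613, 0.0, 0.0]
ft_force: [-1.2, -1.1, 2.8]
grip_width: 0.0004
grip_force: 1.5
```

```bash
python3 -m pendant '[{"jaw":0,"linear":[0,0,0.03],"twist":0},{"jaw":0,"linear":[0,0,0],"twist":0}]'
```

```text
time: 4.07
position: [0.5566, 0.2501, 0.0674]
tool_rot: [0.79, 0.613, 0.0, 0.0]
ft_force: [-0.4, 0.1, 4.9]
grip_width: 0.0007
grip_force: 2.6
```

```bash
python3 -m pendant '[{"jaw":0,"linear":[0,0,0.02],"twist":0},{"jaw":0,"linear":[-0.1,0,0],"twist":0},{"jaw":0,"linear":[-0.2,0,0],"twist":0},{"jaw":0,"linear":[-0.2,0,0],"twist":0},{"jaw":0,"linear":[-0.2,0,0],"twist":0},{"jaw":0,"linear":[-0.2,0,0],"twist":0},{"jaw":0,"linear":[-0.1,0,0],"twist":0}]'
```

```text
time: 4.65
position: [0.5552, 0.2407, 0.0674]
tool_rot: [0.79, 0.613, 0.002, 0.001]
ft_force: [0.8, 3.1, 5.1]
grip_width: 0.0003
grip_force: 2.7
```

```bash
python3 -m pendant '[{"jaw":0,"linear":[-0.3,0,0.01],"twist":0},{"jaw":0,"linear":[-0.3,0,0],"twist":0},{"jaw":0,"linear":[-0.3,0,0],"twist":0},{"jaw":0,"linear":[-0.3,0,0],"twist":0},{"jaw":0,"linear":[-0.3,0,0],"twist":0},{"jaw":0,"linear":[-0.2,0,0],"twist":0}]'
python3 - <<'E'
from h import *
c=cams.camera("side"); cv2.imwrite("pics/s2.png",cv2.resize(c["color"][200:330,120:340],None,fx=3,fy=3))
E
```

```text
time: 5.15
position: [0.5512, 0.2241, 0.0675]
tool_rot: [0.79, 0.613, 0.002, 0.001]
ft_force: [0.9, 1.5, 6.2]
grip_width: 0.0007
grip_force: 2.9
```

View pics/s2.png

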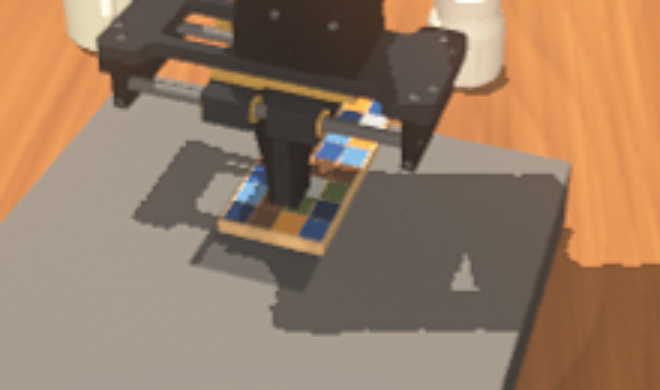

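The strip is sliding. In this view its rear end (crop about 270,240) has left the bay's closed end and it lies flat. I continue the drag.

```bash
python3 -m pendant '[{"jaw":0,"linear":[-0.3,0,0],"twist":0},{"jaw":0,"linear":[-0.3,0,0],"twist":0},{"jaw":0,"linear":[-0.3,0,0],"twist":0},{"jaw":0,"linear":[-0.3,0,0],"twist":0},{"jaw":0,"linear":[-0.3,0,0],"twist":0},{"jaw":0,"linear":[-0.3,0,0],"twist":0},{"jaw":0,"linear":[0,0,0],"twist":0}]'
python3 -m pendant '[{"jaw":0,"linear":[-0.3,0,0],"twist":0},{"jaw":0,"linear":[-0.3,0,0],"twist":0},{"jaw":0,"linear":[-0.3,0,0],"twist":0},{"jaw":0,"linear":[-0.3,0,0],"twist":0},{"jaw":0,"linear":[-0.3,0,0],"twist":0},{"jaw":0,"linear":[0,0,0],"twist":0}]'
```

```text
time: 5.78
position: [0.5466, 0.2063, 0.0674]
tool_rot: [0.79, 0.613, 0.001, 0.001]
ft_force: [0.7, 1.4, 6.6]
grip_width: 0.0004
grip_force: 3.2
time: 6.28
position: [0.5429, 0.1918, 0.0674]
tool_rot: [0.79, 0.613, 0.001, 0.001]
ft_force: [0.3, -0.0, 6.8]
grip_width: 0.0005
grip_force: 3.3
```

```bash
python3 -m pendant '[{"jaw":0,"linear":[0,0,-1],"twist":0},{"jaw":0,"linear":[0,0,-3],"twist":0},{"jaw":1,"linear":[-2,0,-4],"twist":0},{"jaw":1,"linear":[-4,0,-4],"twist":0},{"jaw":1,"linear":[-4,0,-3],"twist":0},{"jaw":1,"linear":[-4,0,0],"twist":0},{"jaw":1,"linear":[0,0,0],"twist":0},{"jaw":1,"linear":[0,0,0],"twist":0}]'
python3 - <<'E'
from h import *
o=robot.get_obs()
c=cams.camera("wrist"); P=cloud(c); cv2.imwrite("pics/w3.png",c["color"]); np.savez("w3.npz",P=P,c=c["color"],p=o["position"],q=o["tool_rot"])
E
```

```text
time: 6.95
position: [0.5108, 0.0725, 0.1988]
tool_rot: [0.791, 0.612, -0.0, 0.0]
ft_force: [-0.3, -0.2, 0.6]
grip_width: 0.0327
grip_force: 0.0
```

View pics/w3.png

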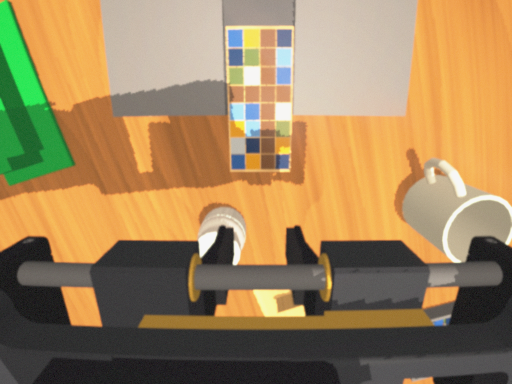

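The strip overhangs the board straight. Its front end is at row 171, columns 230–292, and the board edge is at row 115. I measure it.

Run:
```python
from h import *
from scipy.spatial.transform import Rotation as R
d=np.load("w3.npz");P,c=d["P"],d["c"]
m=(P[...,2]>.047)&(P[...,2]<.056)
r,cc=np.mgrid[:384,:512]
m&=(r>118)&(r<180)&(cc>215)&(cc<305)
q=P[m][:,:2]; b=cv2.minAreaRect((q*1000).astype(np.float32)); print(b)
y=np.array([.25,.968]);xx=np.array([.968,-.25]);C=np.array([.5645,.2798])
print("strip z",np.median(P[m][:,2]),"front by",np.percentile((q-C)@y,[0,1,3]),"bx",np.percentile((q-C)@xx,[1,50,99]))
Rm=R.from_quat(d["q"]).as_matrix()
ctr=(np.percentile((q-C)@xx,1)+np.percentile((q-C)@xx,99))/2
t=C+y*-.156+xx*ctr
print(t,"move cm",Rm.T@(np.array([*t,.044])-d["p"])*100)
```

```text
((520.9089965820312, 115.33596801757812), (54.234031677246094, 64.3866958618164), 75.42186737060547)
strip z 0.04954711078090199 front by [-0.19722978 -0.19682104 -0.19567473] bx [-0.03248251 -0.00086999  0.03051486]
[0.52454766 0.12903796] move cm [ 5.82078019 -0.09456794 15.48372298]
```

```bash
python3 -m pendant '[{"jaw":1,"linear":[2.9,-0.1,2],"twist":0},{"jaw":1,"linear":[2.9,0,2],"twist":0},{"jaw":1,"linear":[0,0,2.5],"twist":0},{"jaw":1,"linear":[0,0,1.5],"twist":0},{"jaw":1,"linear":[0,0,1],"twist":0},{"jaw":1,"linear":[0,0,0],"twist":0},{"jaw":1,"linear":[0,0,0],"twist":0}]'
```

```text
time: 7.58
position: [0.5245, 0.1314, 0.1076]
tool_rot: [0.79, 0.614, -0.001, -0.0]
ft_force: [0.2, -0.5, 0.4]
grip_width: 0.0822
grip_force: 0.0
```

```bash
python3 -m pendant '[{"jaw":1,"linear":[-0.2,0,1],"twist":0},{"jaw":1,"linear":[0,0,1.5],"twist":0},{"jaw":1,"linear":[0,0,1.5],"twist":0},{"jaw":1,"linear":[0,0,1.5],"twist":0},{"jaw":1,"linear":[0,0,0.8],"twist":0},{"jaw":1,"linear":[0,0,0],"twist":0},{"jaw":1,"linear":[0,0,0],"twist":0}]'
python3 -m pendant '[{"jaw":0.5,"linear":[0,0,0],"twist":0},{"jaw":0.5,"linear":[0,0,0],"twist":0},{"jaw":0.5,"linear":[0,0,0],"twist":0},{"jaw":0.5,"linear":[0,0,0],"twist":0},{"jaw":0.5,"linear":[0,0,0],"twist":0},{"jaw":0.5,"linear":[0,0,0],"twist":0},{"jaw":0.5,"linear":[0,0,0],"twist":0},{"jaw":0.5,"linear":[0,0,0],"twist":0}]' 30
```

```text
time: 8.17
position: [0.5246, 0.1286, 0.0454]
tool_rot: [0.79, 0.613, 0.0, 0.0]
ft_force: [0.2, 0.2, -0.6]
grip_width: 0.0872
grip_force: 0.0
time: 8.83
position: [0.5247, 0.1288, 0.0456]
tool_rot: [0.79, 0.613, 0.0, 0.0]
ft_force: [0.2, -0.2, 3.2]
grip_width: 0.0634
grip_force: 30.1
```

```bash
python3 -m pendant '[{"jaw":0.5,"linear":[0,0,-0.3],"twist":0},{"jaw":0.5,"linear":[0,0,-0.5],"twist":0},{"jaw":0.5,"linear":[0,0,-0.7],"twist":0},{"jaw":0.5,"linear":[0,0,-1],"twist":0},{"jaw":0.5,"linear":[0,0,-1],"twist":0},{"jaw":0.5,"linear":[0,0,-1],"twist":0},{"jaw":0.5,"linear":[0,0,-1],"twist":0},{"jaw":0.5,"linear":[0,0,-1],"twist":0},{"jaw":0.5,"linear":[0,0,-1],"twist":0},{"jaw":0.5,"linear":[0,0,-0.5],"twist":0},{"jaw":0.5,"linear":[0,0,0],"twist":0},{"jaw":0.5,"linear":[0,0,0],"twist":0}]'
python3 - <<'E'
from h import *
c=cams.camera("side"); cv2.imwrite("pics/s4.png",cv2.resize(c["color"][130:330,120:380],None,fx=2.5,fy=2.5))
E
```

```text
time: 9.83
position: [0.5244, 0.1288, 0.1255]
tool_rot: [0.79, 0.613, 0.0, 0.0]
ft_force: [-0.6, -0.3, -0.4]
grip_width: 0.0635
grip_force: 30.0
```

View pics/s4.png

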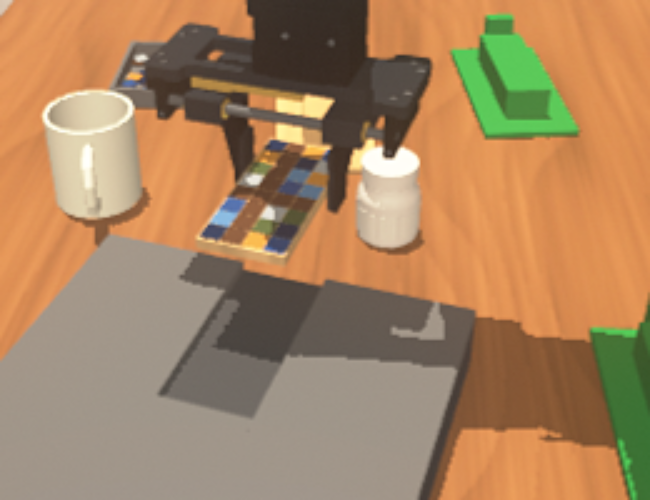

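The strip is held between the fingers and clear of the board, nearly level (crop about 265,200). Next is turn and carry.

```bash
python3 -m pendant '[{"jaw":0.5,"linear":[0,0,-0.5],"twist":-3},{"jaw":0.5,"linear":[0,0,-0.5],"twist":-5},{"jaw":0.5,"linear":[0,0,0],"twist":-5},{"jaw":0.5,"linear":[0,0,0],"twist":-5},{"jaw":0.5,"linear":[0,0,0],"twist":-1.9},{"jaw":0.5,"linear":[-1,-0.1,0],"twist":0},{"jaw":0.5,"linear":[-2,-0.2,0],"twist":0},{"jaw":0.5,"linear":[-2.5,-0.3,0],"twist":0},{"jaw":0.5,"linear":[-2.5,-0.3,0],"twist":0},{"jaw":0.5,"linear":[-2.5,-0.3,0],"twist":0},{"jaw":0.5,"linear":[-2.5,-0.3,0],"twist":0},{"jaw":0.5,"linear":[-2.5,-0.3,0],"twist":0}]'
python3 -m pendant '[{"jaw":0.5,"linear":[-2.5,-0.3,0],"twist":0},{"jaw":0.5,"linear":[-2.5,-0.3,0],"twist":0},{"jaw":0.5,"linear":[-2.5,-0.3,0],"twist":0},{"jaw":0.5,"linear":[-2.5,-0.3,0],"twist":0},{"jaw":0.5,"linear":[-2.5,-0.3,0],"twist":0},{"jaw":0.5,"linear":[-2,-0.2,0],"twist":0},{"jaw":0.5,"linear":[-1,-0.1,0],"twist":0},{"jaw":0.5,"linear":[0,0,0],"twist":0},{"jaw":0.5,"linear":[0,0,0],"twist":0},{"jaw":0.5,"linear":[0,0,0],"twist":0}]'
python3 - <<'E'
from h import *
o=robot.get_obs(); p=o["position"]; q=o["tool_rot"]; print("yaw",2*np.degrees(np.arctan2(q[1],q[0])))
c=cams.camera("side"); P=cloud(c); np.savez("s5.npz",P=P,c=c["color"]); cv2.imwrite("pics/s5.png",cv2.resize(c["color"][60:220,160:360],None,fx=3.5,fy=3.5))
th=np.radians(95.5); x=np.array([np.cos(th),np.sin(th)]); y=np.array([x[1],-x[0]])
d=np.array([.5208,-.1914])-p[:2]; print("move mm",d@x*1e3,d@y*1e3)
E
```

```text
time: 10.88
position: [0.5207, -0.029, 0.1346]
tool_rot: [0.673, 0.74, -0.0, -0.001]
ft_force: [0.3, -0.4, -1.4]
grip_width: 0.0635
grip_force: 30.0
time: 11.72
position: [0.5177, -0.182, 0.1348]
tool_rot: [0.672, 0.74, 0.0, -0.001]
ft_force: [0.2, -0.2, -0.9]
grip_width: 0.0635
grip_force: 30.0
yaw 95.53590793609476
move mm -9.645169601905039 2.217165081404259
```

View pics/s5.png

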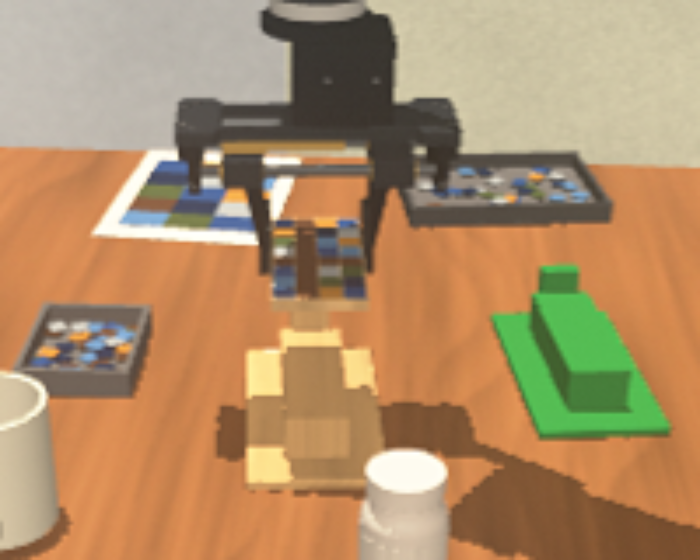

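The strip hangs over the stand with only a small tilt and in line with the rest. I fit its plane to get the tilt and position.

Run:
```python
from h import *
d=np.load("s5.npz");P,c=d["P"],d["c"]
x=np.array([np.cos(np.radians(95.5)),np.sin(np.radians(95.5))]);w=np.array([x[1],-x[0]]);T=np.array([.5177,-.182])
a=(P[...,:2]-T)@x; b=(P[...,:2]-T)@w; z=P[...,2]
m=(np.abs(b)<.026)&(a>-.06)&(a<.13)&(z>.08)&(z<.155)
A=np.c_[a[m],b[m],np.ones(m.sum())]; s=np.linalg.lstsq(A,z[m],rcond=None)[0]
for _ in range(4):
    k=np.abs(A@s-z[m])<.003; s=np.linalg.lstsq(A[k],z[m][k],rcond=None)[0]
print(m.sum(),k.sum(),"slopes",s); 
m=(np.abs(a*s[0]+b*s[1]+s[2]-z)<.003)&(np.abs(b)<.05)&(a>-.07)&(a<.13)
print("along",np.percentile(a[m],[0,1,50,99,100]),"across",np.percentile(b[m],[1,5,50,95,99]))
q=P[m][:,:2]; print(cv2.minAreaRect((q*1000).astype(np.float32)))
```

```text
575 530 slopes [-0.00535676 -0.00042766  0.13940806]
along [-0.04542387 -0.04111148  0.03583426  0.09914561  0.10166764] across [-0.03381228 -0.02947454 -0.00038348  0.02875189  0.03284345]
((512.5071411132812, -152.35372924804688), (80.87413787841797, 147.01612854003906), 11.568924903869629)
```

```bash
python3 -m pendant '[{"jaw":0.5,"linear":[-0.5,0.1,0.5],"twist":0},{"jaw":0.5,"linear":[-0.4,0.1,1],"twist":0},{"jaw":0.5,"linear":[0,0,1.5],"twist":0},{"jaw":0.5,"linear":[0,0,1.5],"twist":0},{"jaw":0.5,"linear":[0,0,1.5],"twist":0},{"jaw":0.5,"linear":[0,0,1],"twist":0},{"jaw":0.5,"linear":[0,0,0.8],"twist":0},{"jaw":0.5,"linear":[0,0,0.5],"twist":0},{"jaw":0.5,"linear":[0,0,0.2],"twist":0},{"jaw":0.5,"linear":[0,0,0],"twist":0},{"jaw":0.5,"linear":[0,0,0],"twist":0}]'
```

```text
time: 12.68
position: [0.5216, -0.1922, 0.0506]
tool_rot: [0.672, 0.74, 0.0, 0.0]
ft_force: [-0.0, -0.5, -0.7]
grip_width: 0.0634
grip_force: 30.0
```

```bash
python3 -m pendant '[{"jaw":0.5,"linear":[0,0,0.2],"twist":0},{"jaw":0.5,"linear":[0,0,0.15],"twist":0},{"jaw":0.5,"linear":[0,0,0.1],"twist":0},{"jaw":0.5,"linear":[0,0,0.05],"twist":0},{"jaw":0.5,"linear":[0,0,0.05],"twist":0},{"jaw":0.5,"linear":[0,0,0],"twist":0}]'
python3 -m pendant '[{"jaw":0.5,"linear":[0,0,0.05],"twist":0},{"jaw":0.5,"linear":[0,0,0.05],"twist":0},{"jaw":0.5,"linear":[0,0,0],"twist":0}]'
```

```text
time: 13.18
position: [0.5212, -0.192, 0.0446]
tool_rot: [0.672, 0.74, -0.0, -0.0]
ft_force: [-0.5, 0.8, -1.8]
grip_width: 0.0635
grip_force: 30.0
time: 13.43
position: [0.5213, -0.192, 0.0438]
tool_rot: [0.672, 0.74, 0.0, 0.0]
ft_force: [1.1, -0.0, -0.9]
grip_width: 0.0631
grip_force: 30.0
```

```bash
python3 -m pendant '[{"jaw":0.5,"linear":[0,0,0.05],"twist":0},{"jaw":0.5,"linear":[0,0,0],"twist":0}]'
python3 -m pendant '[{"jaw":0.5,"linear":[0,0,0.03],"twist":0},{"jaw":0.5,"linear":[0,0,0],"twist":0}]'
```

```text
time: 13.6
position: [0.5213, -0.1921, 0.0437]
tool_rot: [0.672, 0.74, 0.0, 0.0]
ft_force: [-1.5, 0.2, 4.2]
grip_width: 0.0634
grip_force: 30.1
time: 13.77
position: [0.5213, -0.192, 0.0437]
tool_rot: [0.672, 0.74, 0.0, 0.0]
ft_force: [-1.0, 0.3, 7.1]
grip_width: 0.0632
grip_force: 30.1
```

```bash
python3 -m pendant '[{"jaw":0.5,"linear":[0,0,-0.04],"twist":0},{"jaw":0.5,"linear":[0,0,0],"twist":0},{"jaw":0.5,"linear":[-0.1,0,0],"twist":0},{"jaw":0.5,"linear":[-0.1,0,0],"twist":0},{"jaw":0.5,"linear":[-0.1,0,0],"twist":0},{"jaw":0.5,"linear":[-0.1,0,0],"twist":0},{"jaw":0.5,"linear":[-0.05,0,0],"twist":0},{"jaw":0.5,"linear":[0,0,0],"twist":0}]' 6
python3 -m pendant '[{"jaw":0.5,"linear":[-0.05,0,0],"twist":0},{"jaw":0.5,"linear":[-0.05,0,0],"twist":0},{"jaw":0.5,"linear":[0,0,0],"twist":0}]'
```

```text
time: 14.43
position: [0.5219, -0.1967, 0.0433]
tool_rot: [0.672, 0.74, 0.0, 0.0]
ft_force: [-0.2, 1.0, 5.4]
grip_width: 0.0639
grip_force: 6.0
time: 14.68
position: [0.5219, -0.1976, 0.0433]
tool_rot: [0.672, 0.74, 0.0, 0.0]
ft_force: [0.5, 1.6, 5.2]
grip_width: 0.0638
grip_force: 6.0
```

```bash
python3 -m pendant '[{"jaw":0.5,"linear":[-0.05,0,0],"twist":0},{"jaw":0.5,"linear":[-0.05,0,0],"twist":0},{"jaw":0.5,"linear":[0,0,0],"twist":0}]'
python3 -m pendant '[{"jaw":0.5,"linear":[-0.05,0,0],"twist":0},{"jaw":0.5,"linear":[-0.05,0,0],"twist":0},{"jaw":0.5,"linear":[0,0,0],"twist":0}]'
python3 -m pendant '[{"jaw":0.5,"linear":[-0.05,0,0],"twist":0},{"jaw":0.5,"linear":[-0.05,0,0],"twist":0},{"jaw":0.5,"linear":[0,0,0],"twist":0}]'
```

```text
time: 14.93
position: [0.5219, -0.1985, 0.0433]
tool_rot: [0.672, 0.74, 0.0, 0.0]
ft_force: [-0.1, 1.2, 4.2]
grip_width: 0.0639
grip_force: 6.0
time: 15.18
position: [0.5218, -0.1991, 0.0431]
tool_rot: [0.672, 0.74, 0.0, -0.0]
ft_force: [-0.1, 2.8, 3.4]
grip_width: 0.0636
grip_force: 6.0
time: 15.43
position: [0.5216, -0.1996, 0.0429]
tool_rot: [0.672, 0.74, 0.0, -0.001]
ft_force: [1.1, 4.8, 3.5]
grip_width: 0.0638
grip_force: 6.0
```

```bash
python3 -m pendant '[{"jaw":0.5,"linear":[-0.05,0,0],"twist":0},{"jaw":0.5,"linear":[-0.05,0,0],"twist":0},{"jaw":0.5,"linear":[0,0,0],"twist":0}]'
python3 -m pendant '[{"jaw":0.5,"linear":[-0.05,0,0],"twist":0},{"jaw":0.5,"linear":[0,0,0],"twist":0}]'
```

```text
time: 15.68
position: [0.5217, -0.2004, 0.0427]
tool_rot: [0.672, 0.74, 0.0, -0.001]
ft_force: [1.8, 5.9, 1.6]
grip_width: 0.0642
grip_force: 6.0
time: 15.85
position: [0.5217, -0.2008, 0.0427]
tool_rot: [0.672, 0.74, 0.0, -0.001]
ft_force: [1.1, 6.0, 1.4]
grip_width: 0.0639
grip_force: 6.0
```

The force has levelled off at 6 N with the pads slipping, so the strip is home. I release, rise and move clear.

```bash
python3 -m pendant '[{"jaw":1,"linear":[0,0,0],"twist":0},{"jaw":1,"linear":[0,0,0],"twist":0},{"jaw":1,"linear":[0,0,0],"twist":0},{"jaw":1,"linear":[0,0,0],"twist":0},{"jaw":1,"linear":[0,0,0],"twist":0},{"jaw":1,"linear":[0,0,0],"twist":0},{"jaw":1,"linear":[0,0,-1],"twist":0},{"jaw":1,"linear":[0,0,-2],"twist":0},{"jaw":1,"linear":[0,0,-3],"twist":0},{"jaw":1,"linear":[0,0,-4],"twist":0},{"jaw":1,"linear":[0,0,-4],"twist":0},{"jaw":1,"linear":[0,0,-2],"twist":0}]'
python3 -m pendant '[{"jaw":1,"linear":[-4,0,0],"twist":0},{"jaw":1,"linear":[-4,0,0],"twist":0},{"jaw":1,"linear":[-4,0,0],"twist":0},{"jaw":1,"linear":[-4,0,0],"twist":0},{"jaw":1,"linear":[-4,0,0],"twist":0},{"jaw":1,"linear":[-4,-2,0],"twist":0},{"jaw":1,"linear":[-4,-3,0],"twist":0},{"jaw":1,"linear":[0,-2,0],"twist":0},{"jaw":1,"linear":[0,0,0],"twist":0},{"jaw":1,"linear":[0,0,0],"twist":0}]'
python3 - <<'E'
from meas import *
x=np.array([np.cos(np.radians(95.5)),np.sin(np.radians(95.5))]);w=np.array([x[1],-x[0]]);T=np.array([.5188,-.1705])
for n in("side","top"):
    c=cams.camera(n); P=cloud(c); cv2.imwrite(f"pics/{n}6.png",cv2.resize(c["color"][100:260,200:400] if n=="top" else c["color"][120:220,200:300],None,fx=3,fy=3))
    z=P[...,2]; g=(np.abs(P[...,0]-.52)<.07)&(np.abs(P[...,1]+.17)<.13)
    r=rect(g&(z>.043)&(z<.053),P,n+" strip"); d=np.array(r[0])/1e3-T; print("offset y,x mm",d@x*1e3,d@w*1e3)
    rect(g&(z>.0545)&(z<.065),P,n+" stop")
E
```

```text
time: 16.85
position: [0.5239, -0.203, 0.2087]
tool_rot: [0.672, 0.74, 0.001, 0.004]
ft_force: [0.1, -0.1, -0.3]
grip_width: 0.0868
grip_force: 0.0
time: 17.68
position: [0.4837, -0.4778, 0.2037]
tool_rot: [0.673, 0.74, 0.0, -0.0]
ft_force: [0.5, 0.5, 0.1]
grip_width: 0.0872
grip_force: 0.0
side strip [ 518.6 -170.7] [ 63.9 147.1] ang 5.47 z 48.1 691
offset y,x mm -0.21201603960696835 -0.24441972962537029
side stop [ 526.  -245.1] [30.6 18.6] ang 1.44 z 57.3 43
top strip [ 519.7 -170.3] [ 64.8 141.6] ang 5.84 z 49.1 1280
offset y,x mm 0.11027404603174662 0.9221511255641672
top stop [ 540.  -239.9] [0.9 3.2] ang 75.51 z 58.4 3
```

View pics/top6.png

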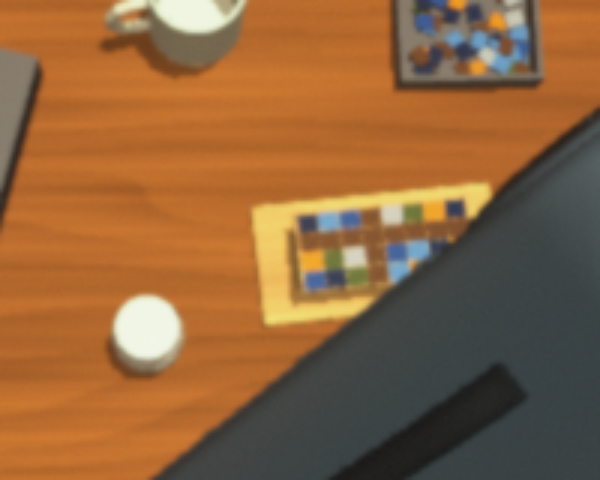

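In the top crop the strip (about 370,250) lies flat, lengthwise on the rest. Its offsets from home are under 1 mm, and the mug, tray and jar are in place.

```bash
python3 -c "
from rig import robot
print(robot.hand_in())"
```

```text
the job is handed in; nothing more can be done
None
```

The job is handed in: the strip lies flat, picture up, on the wooden stand's rest, measured within about 1 mm of the home position and released, with the arm clear, though the judge's result was not returned.

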